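Lock the pivot nut of a scenery tile

TASK

Lock the pivot nut on the scenery tile: gently slide the open-ended spanner flat onto the brass lower nut with its handle along the side of the steel stop pin that keeps it from swinging clockwise, let go, then turn the red wing jam nut clockwise until it locks firmly against the lower nut, without overtightening it. The lower nut may only take up the spanner's slack, not turn along with the jam nut; leave the spanner in place on the nut and do not disturb the cup or the two figures.

Things in the scene. Friction and masses are not known exactly. Their poses are not given: they have to be found in the camera images.
- tile_top (a point): Grey scenery tile, fixed, 150 mm (its x) by 305 mm (its y), 25 mm thick, from 90 mm on the +y side to 215 mm on the -y side of this point, which lies on its flat top, on the axis of both nuts. A ruined wall up to 80 mm high stands at the +y end, 71 to 87 mm from this point; otherwise only the nuts and the stop pin stand on it.
- nut_mid (a point): Brass lower hexagon nut, 36 mm across flats, 1 to 13 mm above the tile's top. This point is on its axis, 7 mm above the tile's top. Two of its flats face its own +x and -x, so the fitted spanner lies along its y axis, handle to -y (the stop-pin side). It turns easily (0.03 N m) about the vertical.
- nut_flat (a point): Middle of the lower nut's flat that faces its own +x, 18 mm from the axis; shows whether the nut has turned. It may turn at most 22 degrees (7 mm here): the slack of the spanner up to the stop pin.
- jam_nut (a joint): Turn of the wing jam nut relative to the lower nut, rad, growing clockwise from above (tightening); -1.0 to -0.45 at first. Below 0 a spring washer drags with 0.20 N m, enough to carry an unheld lower nut along. At 0 the nuts jam hard and only the torque still climbs. Tight: 0.40 N m or more at the wing (best 0.5 to 0.7); overtight: 1.1 N m, which puts 6 N on the stop pin. It stays where it is left.
- wing_mid (a point): Middle of the red wing of the jam nut: an upright bar 52 mm long (its x), 12 mm thick (its y), 26 mm high; this point is half-way up it, on the axis of the nuts, 37 mm above the tile's top. Under the bar is a round steel hub, 34 mm in diameter, 16 to 24 mm above the tile's top. With jam_nut at 0 its axes are parallel to the lower nut's.
- pin_top (a point): Centre of the top of the steel stop pin, 10 mm in diameter, 24 mm high, fixed on the tile 190 mm from the nuts' axis to the tile's -y side and 17.5 mm to its -x side. The fitted spanner's tail lies on the tile's +x side of the pin with 0 to 13 mm of gap (the nut's start sets it) and bears on it when the nut is urged clockwise.
- spanner_grip (a point): Flat steel open-ended spanner, loose, 0.16 kg, 8 mm thick, about 230 mm long. This point is the centre of its upright orange grip: 50 mm long (its x), 16 mm wide (its y), 26 mm high; the underside is 13 mm below. The x axis points from the grip to the jaw. A tail 13 mm wide, 8 mm thick reaches to 105 mm behind this point.
- spanner_jaw (a point): Centre of the spanner's open jaw, where the nut's axis should come: 100 mm ahead of the grip's centre, 4 mm above the underside. The jaw is 38 mm wide, open towards the spanner's +x; its prongs reach 23 mm beyond this point (bevelled lead-in), the bridge's face lies 22 mm behind it; the head is 62 mm wide.
- stop_pin: The stop pin itself, origin at its foot on the tile's top.
- mug: Yellow cup, 76 mm across, 90 mm high, origin under its base. Leave alone.
- figure_a: Grey game figure, 40 mm base, 55 mm high, origin under its base. Leave alone.
- figure_b: Dark red game figure, 40 mm base, 55 mm high, origin under its base. Leave alone.
There are look-alikes about, which are no part of the job. Leave any pink look-alike of the part that bears spanner_grip alone.

How it is judged (in metres and radians):
On the way, in this order (a step that is already met when the one before it is completed fails the run):
1. the spanner is flat on the lower nut, jaw round it, and the jam nut is not yet tightened (horizontal distance between spanner_jaw and nut_mid below 0.006 m and z of spanner_jaw in the frame of nut_mid between -0.008 and 0.004 m and angle between the x axis of spanner_jaw and the y axis of nut_mid, either way round below 0.4 rad and angle between spanner_jaw's own z axis and vertical below 0.12 rad and value of joint jam_nut below -0.2 rad), for 0.2 s.
2. the jam nut is seated (joint above -0.04 rad) and drawn tight, the spanner bearing on the stop pin with more than 1.6 N (contact force between spanner and stop_pin above 1.6 N and value of joint jam_nut above -0.04 rad), for 0.1 s.
At the end, for the whole second after the job is handed in: The jam nut is seated within 0.04 rad, the lower nut's flat is within 7.3 mm (about 23 degrees) of where it was, and the released spanner lies at rest flat on the tile with its jaw round the lower nut (centres within 6 mm, along the nut's flats within 0.4 rad) (horizontal distance between spanner_jaw and nut_mid below 0.006 m and z of spanner_jaw in the frame of nut_mid between -0.008 and 0.004 m and angle between the x axis of spanner_jaw and the y axis of nut_mid, either way round below 0.4 rad and angle between spanner_jaw's own z axis and vertical below 0.12 rad and value of joint jam_nut above -0.04 rad and distance of nut_flat from where it was at the start of the episode below 0.0073 m and linear speed of spanner below 0.02 m/s); the robot touches nothing.
It fails at once if the lower nut turns more than about 23 degrees (distance of nut_flat from where it was at the start of the episode above 0.0073 m).
It fails at once if the jam nut is overtightened or the spanner forced: more than 6 N on the stop pin (contact force between spanner and stop_pin above 6 N).
It fails at once if before the jam nut seats, the spanner is forced against the tile, its nuts or its pin with more than 45 N (contact force between spanner and tile above 45 N and value of joint jam_nut below -0.1 rad).
It fails at once if the cup or a figure is moved more than 15 mm or tipped (distance of any of mug, figure_a, figure_b from where it was at the start of the episode above 0.015 m or angle between any of mug, figure_a, figure_b's own z axis and vertical above 0.35 rad).
It also fails if it takes over 64 s, if anything falls off the work surface, if the arm or the gripper's body presses on something with over 40 N, if the wrist force passes 120 N, or if a joint passes its speed limit or range.

ROBOT

A 6-joint arm with a two-finger parallel gripper is mounted at the origin on the work surface. World frame = base frame: x ahead of the robot, y to its left, z up, the work surface at z = 0. Lengths are in mm, angles in rad, forces in N, time in s.
With the tool pointing down it reaches from about 375 to 925 mm from the base axis. Payload 5.7 kg.
Tool frame: the origin (TCP) lies on the mounting face of the last link; the fingertips stand 182 mm ahead of it and the grasp point (between the pads) lies 163 mm ahead of it (bot.nose_length is the distance from the TCP to the fingertips, in mm); z points along the fingers, y is the line along which they close (so a half turn about z gives the same grasp; the last joint's range is limited). The gripper opens to 88 mm and grips with 3 to 60 N. Pads are 20 mm wide; open, the fingers measure 115 mm over their backs; the gripper's body (75 mm by 178 mm) begins 61 mm behind the grasp point.
Start: joints at [1.042, 0.359, 1.51, -0, 1.272, -0.115], TCP at [241.254, 549.347, 404.623] pointing down, gripper open.
Joint ranges: [-2.97, 2.97], [-1.01, 2.36], [0.21, 2.38], [-0.96, 4.11], [0.2, 2.71], [-2.98, 2.98]. Speed limits (rad/s): [2.39, 2.39, 3.14, 3.14, 3.14, 3.14].

INTERFACE

Orientations are given as a rotation vector (axis times angle).
In Python, from workcell import bot, capture gives the robot as it stands. The module is installed in compiled form; this text tells all that it offers.
- The arm moves only by the shell command python3 -m creep 'ROWS' [FORCE]. ROWS is JSON, a list of rows, each a list of 7 numbers: the finger opening in mm, from 0 to 87.8, then the shift along the tool's x, y, z in mm, then the turn, a rotation vector about the tool's x, y, z in rad. A call has 1 to 20 rows; each row is the pose to reach, as a shift and turn from the pose commanded when the call began, along the tool's axes at that moment; what a row does not reach only later rows make up. A row lasts 1/8 s, in which the tool goes at most 62.5 mm and 10.7 degrees, less where a joint would pass 70% of its speed; a pose out of reach is approached as far as the arm can. A call with a gripper value outside its range is refused whole. The fingers move at their own pace and stop on an object; FORCE is the grip in N (left out, the last holds). Time passes only in rows, so rows that repeat a pose let the fingers close. It gives the time, the measured TCP pose, the force, the opening and the grip force at its end, in the units of the state.
- bot.get_obs(): the state, without advancing time (a new reading comes with each control period).
- capture(name): name is "scene" or "top"; returns a dict with "pixels" (420x560x3 uint8, red, green, blue), "camera_matrix" (3x3 intrinsics, pixels), "origin" and "attitude" of the camera in the world. Camera axes: x right, y up, looking along -z (the intrinsics and any distortion apply to the point x, -y, -z); pixel columns grow to the right and rows downward; lengths in mm; the calibration is good to about 2 mm. A picture is of the moment at which its call begins. There is no depth.
- bot.hand_in(): hands the job in; it is judged then, once.
The state is a dict: "time_s": time; "q": joint angles; "qd": joint speeds; "joint_torque": joint torques, N m; "eef_pos": TCP position; "ee_rot": TCP orientation; "contact_force": force on the tool from outside, world axes, zero at the start; "torque": the same for the moment, N m; "opening": opening from 0.0 (shut) to 1.0 (fully open); "grasp_force": force on a finger pad.
Only numpy, scipy, OpenCV 4.12 (cv2) and the standard library are available. Lean on these libraries where they do the work, as an engineer would, in place of code of your own. Each camera call takes 0.05 s, during which the arm holds its last target. There are 200 camera calls.

## Working session

There is one attempt and no reset: what is moved stays moved. The work goes in short steps, Python scripts to look and compute and a shell command to move; the robot and the scene stay as the last step left them, time stands still between calls to the robot, and variables do not carry over. Pictures are saved under pics/ and viewed, at most 10 in all, crops included, and the job is handed in when it is done.

```bash
mkdir -p pics
cat > h.py <<'E'
import numpy as np, cv2
from scipy.spatial.transform import Rotation as R
from workcell import bot, capture
def rot(a):
    a=np.array(a,float)
    return a if a.shape==(3,3) else (R.from_rotvec(a).as_matrix() if a.size==3 else R.from_quat(a).as_matrix())
def ray(c,uv):
    K=np.array(c["camera_matrix"]); d=np.linalg.inv(K)@np.array([uv[0],uv[1],1.])
    return np.array(c["origin"],float), rot(c["attitude"])@(d*[1,-1,-1])
def onz(c,uv,z):
    o,d=ray(c,uv); return o+d*(z-o[2])/d[2]
def px(c,p):
    v=rot(c["attitude"]).T@(np.array(p,float)-c["origin"])*[1,-1,-1]; w=np.array(c["camera_matrix"])@v; return w[:2]/w[2]
def save(c,n,crop=None,s=1):
    im=c["pixels"][:,:,::-1]
    if crop: im=im[crop[1]:crop[3],crop[0]:crop[2]]
    cv2.imwrite("pics/"+n,cv2.resize(im,None,fx=s,fy=s,interpolation=cv2.INTER_CUBIC))
E
python3 - <<'E'
from h import *
for n in("scene","top"):
    c=capture(n); save(c,n+"1.png",s=1.4); print({k:c[k] for k in c if k!="pixels"})
print(bot.get_obs())
E
```

```text
{'camera_matrix': array([[442.50628631,   0.        , 272.11513432],
       [  0.        , 442.50628631, 205.37770159],
       [  0.        ,   0.        ,   1.        ]]), 'origin': array([1006.69139832, -538.29873421,  862.19240572]), 'attitude': array([0.64885054, 0.27920399, 0.81544035])}
{'camera_matrix': array([[411.52727088,   0.        , 284.62086114],
       [  0.        , 411.52727088, 208.36419517],
       [  0.        ,   0.        ,   1.        ]]), 'origin': array([ 305.74130947, -112.06558919, 1223.56601727]), 'attitude': array([ 0.11309172, -0.13168114, -1.5390775 ])}
{'time_s': 0.1, 'q': array([ 1.04189818e+00,  3.59424258e-01,  1.51129313e+00,  7.23430048e-06,
        1.27251367e+00, -1.15100841e-01]), 'qd': array([ 0.00301435, -0.00185225, -0.00431693,  0.00045201, -0.00088932,
       -0.00018808]), 'joint_torque': array([ 4.24307927e-05, -5.16366291e+01, -2.71404362e+01,  6.76392275e-02,
        2.78197130e-02, -3.67371695e-05]), 'eef_pos': array([241.09981259, 549.08415913, 403.91043126]), 'ee_rot': array([-6.45259055e-01, -3.07407555e+00,  2.43748888e-03]), 'contact_force': array([-0.17889369, -0.06311394, -0.21871425]), 'torque': array([ 0.00161689, -0.02001062, -0.08607185]), 'grasp_force': 0.0, 'opening': 1.0022335857008093}
```

View pics/scene1.png

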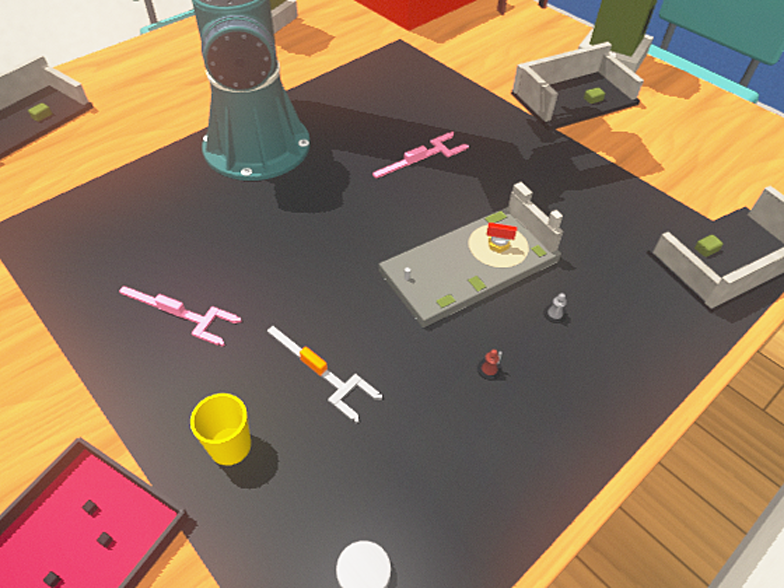

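View pics/top1.png

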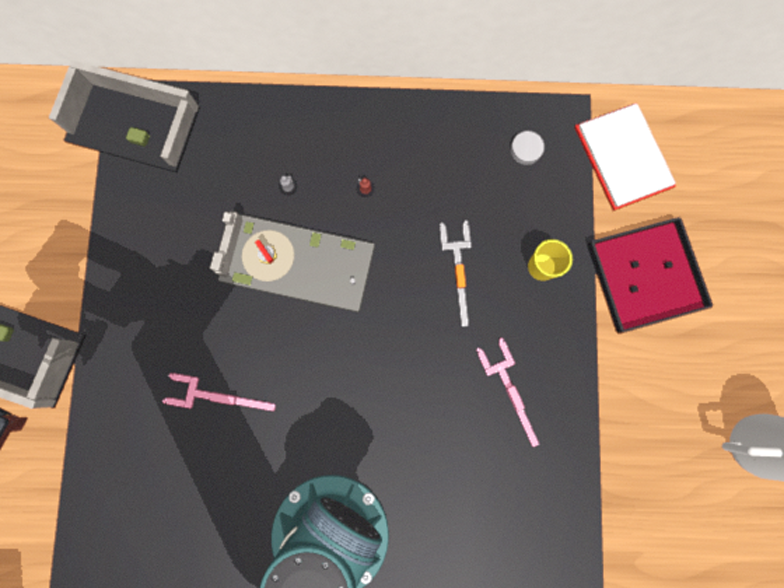

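Scene: white spanner with orange grip at about (313,360), tile with red wing at (501,232), pin at (407,272). Top: grip (460,275), wing (265,252), pin (352,280); pink look-alikes to be avoided. Now measuring.

```bash
cat > m.py <<'E'
from h import *
def blobs(c,f,box):
    hsv=cv2.cvtColor(c["pixels"],cv2.COLOR_RGB2HSV); m=f(hsv).astype(np.uint8)
    x0,y0,x1,y1=box; k=np.zeros_like(m); k[y0:y1,x0:x1]=m[y0:y1,x0:x1]
    n,l,s,ct=cv2.connectedComponentsWithStats(k); i=1+np.argmax(s[1:,4]); return (l==i),ct[i],s[i,4]
H=lambda a,b,s=130,v=100:(lambda h:(h[...,0]>=a)&(h[...,0]<=b)&(h[...,1]>s)&(h[...,2]>v))
def tri(ca,ua,cb,ub):
    (o,d),(p,e)=ray(ca,ua),ray(cb,ub); d/=np.linalg.norm(d);e/=np.linalg.norm(e)
    s=np.linalg.lstsq(np.c_[d,-e],p-o,rcond=None)[0]; a,b=o+s[0]*d,p+s[1]*e; return (a+b)/2,np.linalg.norm(a-b)
def axis(c,m,z):
    P=np.array([onz(c,(u,v),z)[:2] for v,u in zip(*np.nonzero(m))]); mu=P.mean(0); w,V=np.linalg.eigh(np.cov((P-mu).T)); return mu,np.degrees(np.arctan2(V[1,1],V[0,1])),2*np.sqrt(3*w)
E
python3 - <<'E'
from m import *
s,t=capture("scene"),capture("top")
B={"grip":(H(8,20),(200,235,250,275),(310,180,345,215),13),
"wing":(lambda h:H(0,6)(h)|H(174,179)(h),(340,150,375,175),(170,160,205,195),62)}
for n,(f,bs,bt,z) in B.items():
    a,ua,na=blobs(s,f,bs);b,ub,nb=blobs(t,f,bt); print(n,ua,na,ub,nb,tri(s,ua,t,ub)); print(axis(t,b,z),axis(t,b,z+13))
W=lambda h:(h[...,1]<60)&(h[...,2]>140)
b,ub,nb=blobs(t,W,(305,150,345,240)); 
m=np.zeros((420,560),bool);hs=cv2.cvtColor(t["pixels"],cv2.COLOR_RGB2HSV);w=W(hs)|H(8,20)(hs);m[150:240,305:345]=w[150:240,305:345]
P=np.array([onz(t,(u,v),8)[:2] for v,u in zip(*np.nonzero(m))]);print("spanner rect",cv2.minAreaRect(P.astype(np.float32)))
T=P[P[:,0]<np.percentile(P[:,0],40)];print("line",cv2.fitLine(P.astype(np.float32),cv2.DIST_L2,0,.01,.01).ravel(),P.min(0),P.max(0))
for n,(f,bs,bt,z) in {"pin":(lambda h:(h[...,2]>165)&(h[...,1]<60),(280,180,300,205),(240,190,262,210),49)}.items():
    for f in [f]:
        a,ua,na=blobs(s,f,bs);b,ub,nb=blobs(t,f,bt);print(n,ua,na,ub,nb,tri(s,ua,t,ub),onz(t,ub,45))
# tile corners from top image (viewed /1.4) at z=25
for u in [(374,240),(359,310),(219,279),(238,215)]: print(onz(t,np.array(u)/1.4,25))
save(t,"topz.png",(150,130,350,245),4); save(s,"scz.png",(255,120,415,240),5)
E
```

```text
grip [223.61616162 260.78787879] 99 [328.41071429 196.72321429] 112 (array([ 537.47302212, -255.46226251,    4.28817702]), np.float64(0.8814091373487379))
(array([ 536.06801198, -254.06136373]), np.float64(-173.5521817829987), array([20.89492357, 48.55669762])) (array([ 533.5945846, -252.5365026]), np.float64(-173.5521817829987), array([20.67053762, 48.03525802]))
wing [357.81283422 164.56684492] 187 [188.1969697  179.04545455] 66 (array([565.88717772, 155.92942468,  62.66869799]), np.float64(1.2378112999731679))
(array([566.47433104, 156.59826744]), np.float64(-143.3540918891711), array([10.29068324, 55.69009651])) (array([563.55626248, 153.59143865]), np.float64(-143.35409188917114), array([10.1755121 , 55.06682478]))
spanner rect ((544.1056518554688, -253.6119842529297), (228.60113525390625, 63.54109573364258), 7.415616035461426)
line [ 9.9248701e-01  1.2235008e-01  5.5973187e+02 -2.5107294e+02] [ 430.643371   -277.02170279] [ 660.76430792 -209.43701784]
pin [289.84578313 191.64337349] 415 [255.1 206.1] 30 (array([501.75047774, -30.75288167,  40.90135176]), np.float64(16.85990114825574)) [495.96722814 -37.82010347  45.        ]
[605.19031117 -68.48503718  25.        ]
[453.81701726 -42.1940244   25.        ]
[510.96326275 254.50302022  25.        ]
[651.22425894 224.49370111  25.        ]
```

View pics/topz.png

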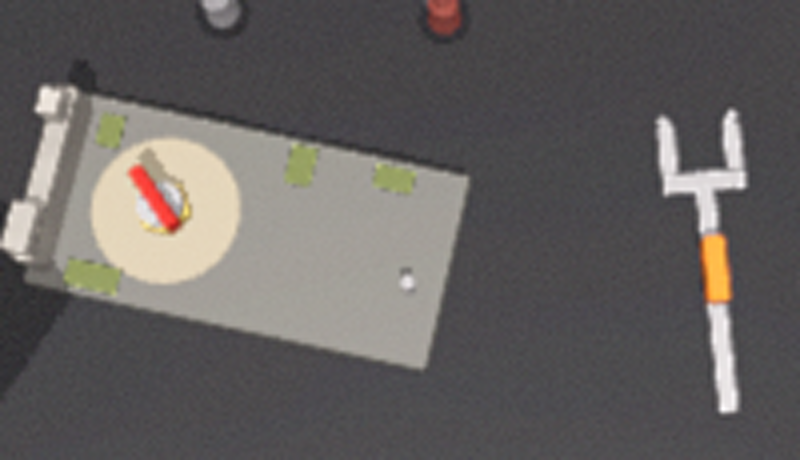

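View pics/scz.png

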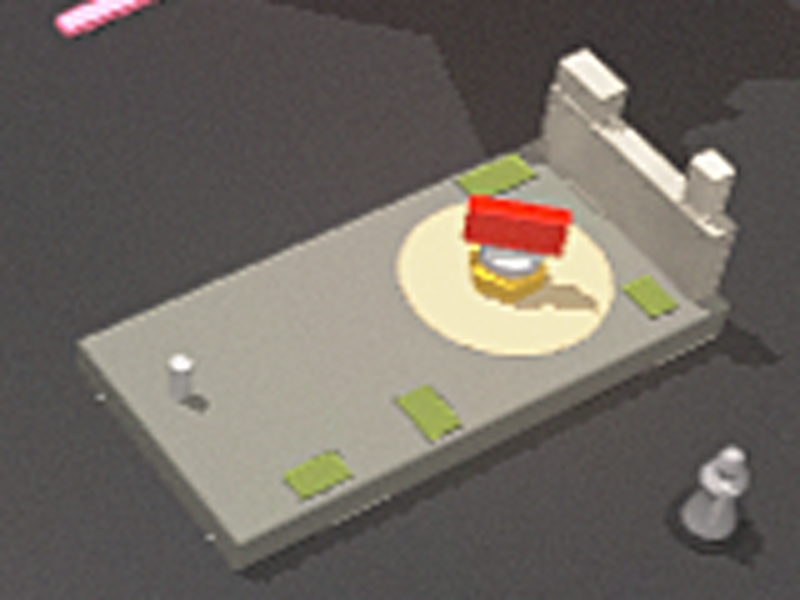

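The enlarged top view shows pin top at (407,283)/4, wing axis, and front tile corners (470,175),(425,369). The scene crop shows pin top (180,362)/5, and spanner with clear space around it. Refine tile yaw and plan the grasp move.

```bash
cat > go.py <<'E'
from m import *
def need(pos,yaw,verbose=True):
    """shift/turn in current tool axes to TCP pos with tool z down, tool x at world yaw (deg)"""
    o=bot.get_obs(); A=rot(o["ee_rot"]); a=np.radians(yaw); x=np.array([np.cos(a),np.sin(a),0]); z=np.array([0,0,-1.]); T=np.c_[x,np.cross(z,x),z]
    sh=A.T@(np.array(pos)-o["eef_pos"]); r=R.from_matrix(A.T@T).as_rotvec(); print("t",o["time_s"],"pos",o["eef_pos"].round(1),"yaw",np.degrees(np.arctan2(A[1,0],A[0,0])).round(2),"q",o["q"].round(2)," shift",sh.round(1),"turn",r.round(3),"F",o["contact_force"].round(1),"M",o["torque"].round(2))
E
python3 - <<'E'
from go import *
s,t=capture("scene"),capture("top")
print("pin",tri(s,(291,192.4),t,(251.75,200.75)), onz(t,(251.75,200.75),49))
g=lambda h:(h[...,2]>120)&(h[...,2]<190)&(h[...,1]<30)
b,_,n=blobs(t,g,(160,150,275,230)); cs,_=cv2.findContours(b.astype(np.uint8),cv2.RETR_EXTERNAL,2)
q=cv2.approxPolyDP(cv2.convexHull(max(cs,key=len)),4,True)[:,0]; print(n,q.tolist()); [print(onz(t,u,25)) for u in q]
# brass in scene
b,u,n=blobs(s,H(18,30,120,80),(340,165,370,185)); print("brass",u,n)
need((536,-254.7,300),7); need((536,-254.7,300),187)
E
```

```text
pin (array([511.94053002, -26.68764973,  45.59602634]), np.float64(2.0953551175001155)) [510.71708591 -27.78615241  49.        ]
3386 [[173, 154], [266, 174], [256, 220], [167, 202], [160, 180]]
[650.17820708 215.44114087  25.        ]
[597.20541269 -65.34207187  25.        ]
[457.99803111 -40.77911921  25.        ]
[503.78094959 222.91741187  25.        ]
[569.32349047 248.33924038  25.        ]
brass [355.16       175.82666667] 75
t 0.3 pos [241.2 549.2 404.3] yaw 156.29 q [ 1.04  0.36  1.51  0.    1.27 -0.12]  shift [-593.2 -617.5  104.7] turn [-0.000e+00  1.000e-03  2.606e+00] F [-0.2 -0.1 -0.2] M [-0.04 -0.02 -0.01]
t 0.3 pos [241.2 549.2 404.3] yaw 156.29 q [ 1.04  0.36  1.51  0.    1.27 -0.12]  shift [-593.2 -617.5  104.7] turn [-0.001 -0.    -0.536] F [-0.2 -0.1 -0.2] M [-0.04 -0.02 -0.01]
```

```bash
R='[50,-593,-617,105,0,0,2.606]'; python3 -m creep '[[50,-593,-617,60,0,0,2.606],[50,-593,-617,60,0,0,2.606],[50,-593,-617,60,0,0,2.606],[50,-593,-617,60,0,0,2.606],[50,-593,-617,105,0,0,2.606],[50,-593,-617,105,0,0,2.606],[50,-593,-617,105,0,0,2.606],[50,-593,-617,105,0,0,2.606],[50,-593,-617,105,0,0,2.606],[50,-593,-617,105,0,0,2.606],[50,-593,-617,105,0,0,2.606],[50,-593,-617,105,0,0,2.606],[50,-593,-617,105,0,0,2.606],[50,-593,-617,105,0,0,2.606],[50,-593,-617,105,0,0,2.606],[50,-593,-617,105,0,0,2.606],[50,-593,-617,105,0,0,2.606],[50,-593,-617,105,0,0,2.606]]'
python3 - <<'E'
from go import *
need((536,-254.7,188),7)
E
```

```text
time_s: 2.55
eef_pos: [535.9, -252.8, 300.0]
ee_rot: [-3.136, -0.194, 0.0]
contact_force: [-0.1, -0.7, 0.4]
opening: 0.571
grasp_force: 0.0
t 2.55 pos [ 535.9 -252.8  300. ] yaw 7.08 q [-0.56  0.46  1.64 -0.    1.04  0.89]  shift [-1.00e-01  1.90e+00  1.12e+02] turn [-0.     0.     0.001] F [-0.1 -0.7  0.4] M [ 0.01  0.15 -0.03]
```

```bash
python3 -m creep '[[50,0,2,50,0,0,0],[50,0,2,95,0,0,0],[50,0,2,112,0,0,0],[50,0,2,112,0,0,0],[0,0,2,112,0,0,0],[0,0,2,112,0,0,0],[0,0,2,112,0,0,0],[0,0,2,112,0,0,0],[0,0,2,112,0,0,0],[0,0,2,112,0,0,0]]' 30
python3 - <<'E'
from go import *
need((536,-254.7,188),7)
t=capture("top");s=capture("scene"); save(t,"grasp.png",(290,140,370,250),5); save(s,"g2.png")
E
```

```text
time_s: 3.8
eef_pos: [536.5, -256.1, 188.4]
ee_rot: [3.135, 0.191, 0.001]
contact_force: [-0.9, 0.4, 6.0]
opening: 0.178
grasp_force: 30.0
t 3.8 pos [ 536.5 -256.1  188.4] yaw 6.98 q [-0.56  0.61  1.71 -0.    0.82  0.89]  shift [-0.3 -1.4  0.4] turn [ 0.    -0.001 -0.   ] F [-0.9  0.4  6. ] M [0.24 0.25 0.12]
```

View pics/g2.png

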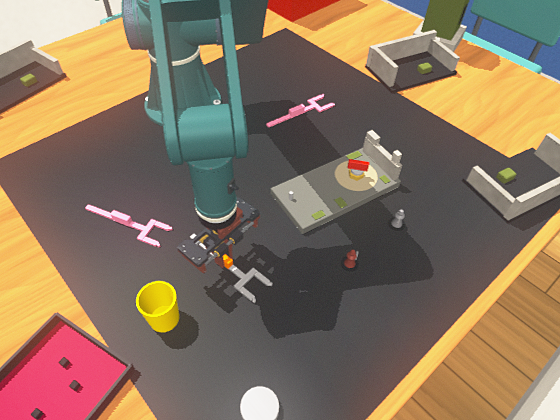

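```bash
python3 -m creep '[[0,0,0,-20,0,0,0],[0,0,0,-45,0,0,0],[0,0,0,-80,0,0,0]]'
python3 - <<'E'
from go import *
need((536,-6,268),79.5)
E
```

```text
time_s: 4.28
eef_pos: [535.7, -255.7, 267.4]
ee_rot: [-3.134, -0.191, 0.004]
contact_force: [1.2, -1.1, -1.8]
opening: 0.181
grasp_force: 30.0
t 4.275 pos [ 535.7 -255.7  267.4] yaw 6.97 q [-0.56  0.5   1.66 -0.    0.98  0.89]  shift [  30.6 -247.9   -0.3] turn [-3.000e-03  1.000e-03 -1.266e+00] F [ 1.2 -1.1 -1.8] M [ 0.01  0.14 -0.02]
```

```bash
python3 -m creep '[[0,5,-40,0,0,0,-0.17],[0,10,-80,0,0,0,-0.35],[0,15,-120,0,0,0,-0.53],[0,20,-160,0,0,0,-0.71],[0,25,-190,0,0,0,-0.89],[0,28,-220,0,0,0,-1.07],[0,30,-240,0,0,0,-1.2],[0,31,-248,0,0,0,-1.266],[0,31,-248,0,0,0,-1.266],[0,31,-248,0,0,0,-1.266],[0,31,-248,0,0,0,-1.266]]'
python3 - <<'E'
from go import *
need((536,-6,210),79.5)
t=capture("top");s=capture("scene"); save(t,"p3t.png",(160,140,300,245),5.7); save(s,"p3s.png",(230,110,390,230),5)
print(px(t,(566,156,62)),px(s,(566,156,62)))
E
```

```text
time_s: 5.65
eef_pos: [537.0, -6.6, 267.6]
ee_rot: [2.416, 2.007, -0.0]
contact_force: [-0.3, -0.7, -0.7]
opening: 0.177
grasp_force: 30.0
t 5.65 pos [537.   -6.6 267.6] yaw 79.43 q [-0.14  0.44  1.79 -0.    0.91  0.04]  shift [ 0.4 -1.1 57.6] turn [-0.     0.    -0.001] F [-0.3 -0.7 -0.7] M [-0.09  0.11 -0.  ]
[188.3899097  179.20513011] [358.06509417 164.70668125]
```

View pics/p3t.png

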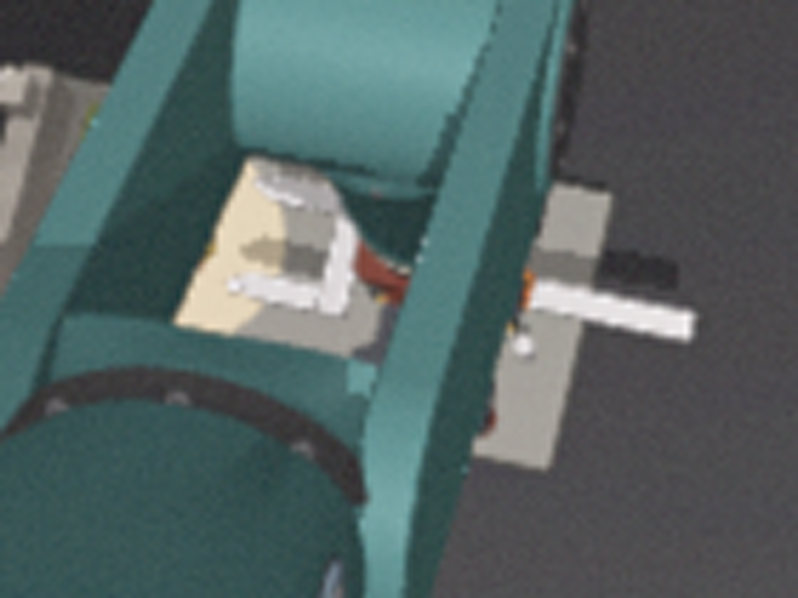

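View pics/p3s.png

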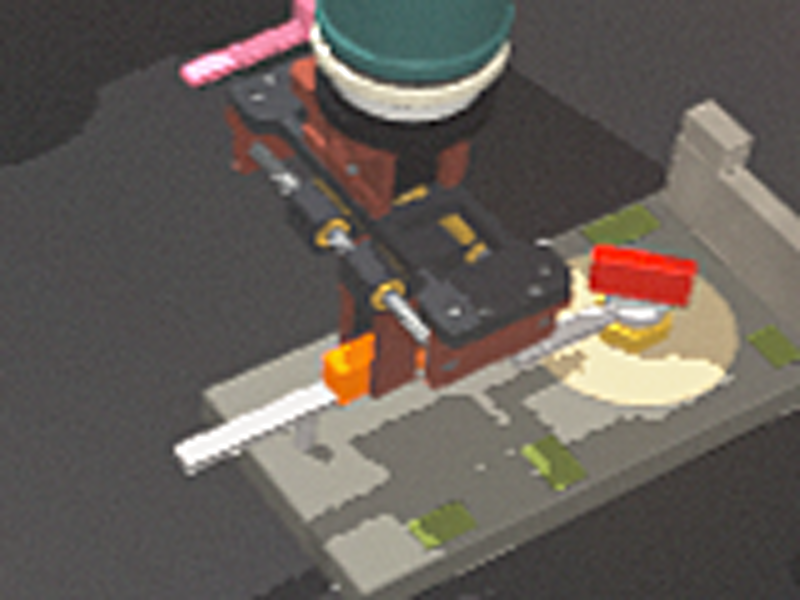

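Top crop: tail end at (692,325), prong tips about (258,183) and (232,283), pin top (523,343). Scene crop: spanner level, tail end lower-left at (185,452), head toward the nut.

Run:
```python
from go import *
t=capture("top");s=capture("scene")
f=lambda u:(u[0]/5.7+160,u[1]/5.7+140); T=np.array([537,-6.6]); a=np.radians(79.43); ex=np.array([np.cos(a),np.sin(a)]); ey=np.array([-ex[1],ex[0]]) 
for n,u in dict(tail=(692,325),tipU=(258,183),tipL=(232,283),backL=(347,313),backU=(357,222)).items():
    p=onz(t,f(u),87)[:2]; print(n,p.round(1),"along",((p-T)@ex).round(1),"left",((p-T)@ey).round(1))
print("pin",onz(t,f((523,343)),48)[:2])
# white tail mask fit
W=lambda h:(h[...,1]<40)&(h[...,2]>190)
b,u,n=blobs(t,W,(253,186,284,202)); P=np.array([onz(t,(x,y),87)[:2] for y,x in zip(*np.nonzero(b))]); q=(P-T)@np.c_[ex,ey]; print(n,q.mean(0),q.min(0),q.max(0)); print(cv2.fitLine(q.astype(np.float32),cv2.DIST_L2,0,.01,.01).ravel())
N=np.array([566,156]); print("nut in tool",((N-T)@ex),((N-T)@ey))
```

```text
tail [ 517.2 -113.2] along -108.5 left -0.1
tipU [582.4 104. ] along 117.0 left -24.3
tipL [531.5 113.9] along 117.4 left 27.5
backL [518.1  56.6] along 58.7 left 30.1
backU [564.1  54. ] along 64.5 left -15.5
pin [512.58122868 -27.66016212]
123 [-65.77928203   0.21238746] [-105.20573319   -6.30184741] [-26.7902793    6.46962955]
[ 9.9999505e-01  3.1442046e-03 -6.5779282e+01  2.1238746e-01]
nut in tool 165.16059014681753 1.318886786254785
```

```bash
python3 -m creep '[[0,7,-1,10,0,0,0],[0,7,-1,25,0,0,0],[0,7,-1,40,0,0,0],[0,7,-1,48,0,0,0],[0,7,-1,52,0,0,0],[0,7,-1,52,0,0,0],[0,7,-1,52,0,0,0]]'
python3 - <<'E'
from go import *
need((566-14,156-98,215),79.4)
t=capture("top");s=capture("scene"); save(s,"p4s.png",(230,110,390,230),5); save(t,"p4t.png",(160,140,300,245),5.7)
E
```

```text
time_s: 6.72
eef_pos: [537.5, 0.9, 216.0]
ee_rot: [2.415, 2.009, 0.001]
contact_force: [-0.8, -0.8, -1.8]
opening: 0.18
grasp_force: 30.0
t 6.725 pos [537.5   0.9 216. ] yaw 79.51 q [-0.13  0.51  1.83 -0.    0.8   0.06]  shift [58.8  3.9  1. ] turn [0.001 0.    0.002] F [-0.8 -0.8 -1.8] M [-0.12  0.07  0.02]
```

View pics/p4s.png

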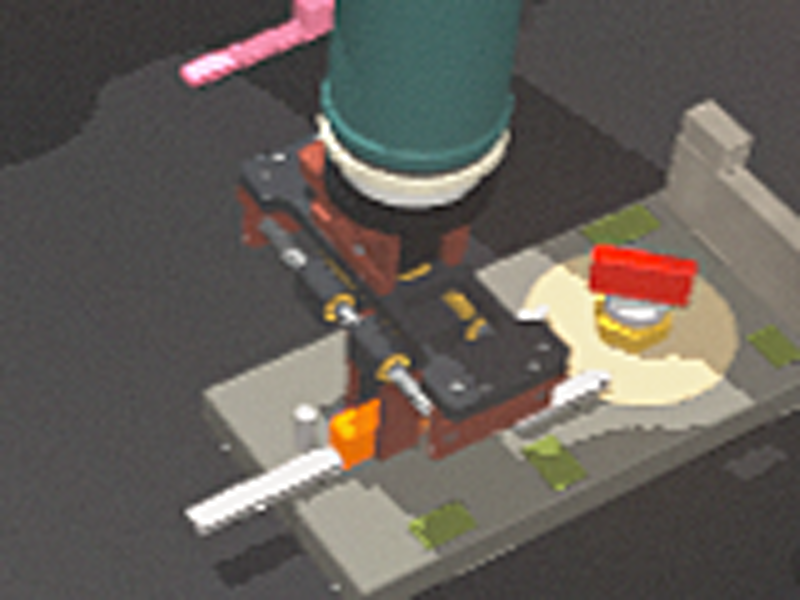

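Scene crop: spanner low over the tile, pin clear behind it at (305,425), right prong tip at (608,378), left prong tip at (546,313), nut at (632,325). Check whether the prong midline hits the nut.

Run:
```python
from go import *
s=capture("scene");f=lambda u:(u[0]/5+230,u[1]/5+110); T=np.array([537.5,.9]); a=np.radians(79.5); ex=np.array([np.cos(a),np.sin(a)]); ey=np.array([-ex[1],ex[0]])
for n,u,z in (("tipR",(608,378),35.6),("tipL",(546,313),35.6),("tailL",(186,512),35.6),("pin",(305,410),49),("wing",(643,275),62),("nutL",(597,325),38),("nutR",(672,325),38)):
    p=onz(s,f(u),z)[:2]; print(n,p.round(1),((p-T)@ex).round(1),((p-T)@ey).round(1))
```

```text
tipR [589.8 111.1] 117.9 -31.3
tipL [538.5 120.5] 117.8 20.8
tailL [ 515.3 -105.5] -108.6 2.5
pin [513.6 -27. ] -31.8 18.5
wing [567.6 156.2] 158.2 -1.3
nutL [562.8 132.2] 133.7 -0.9
nutR [588.  161.3] 166.9 -20.4
```

```bash
python3 -m creep '[[0,5,0.5,1.3,0,0,0],[0,10,0.5,1.3,0,0,0],[0,15,0.5,1.3,0,0,0],[0,18,0.5,1.3,0,0,0],[0,21,0.5,1.3,0,0,0],[0,24,0.5,1.3,0,0,0],[0,27,0.5,1.3,0,0,0],[0,27,0.5,1.3,0,0,0]]'
python3 -m creep '[[0,2,0,0,0,0,0],[0,4,0,0,0,0,0],[0,6,0,0,0,0,0],[0,8,0,0,0,0,0],[0,10,0,0,0,0,0],[0,12,0,0,0,0,0],[0,14,0,0,0,0,0],[0,14,0,0,0,0,0]]'
python3 - <<'E'
from go import *
need((566-14,156-98,215),79.4)
E
```

```text
time_s: 7.88
eef_pos: [542.7, 27.6, 214.4]
ee_rot: [2.415, 2.009, -0.0]
contact_force: [-0.1, 0.3, -2.3]
opening: 0.183
grasp_force: 30.0
time_s: 8.88
eef_pos: [545.2, 41.3, 214.4]
ee_rot: [2.415, 2.009, -0.0]
contact_force: [0.6, 0.7, -1.6]
opening: 0.176
grasp_force: 30.0
t 8.875 pos [545.2  41.3 214.4] yaw 79.53 q [-0.05  0.53  1.81 -0.    0.81  0.13]  shift [17.6  3.6 -0.6] turn [-0.     0.     0.002] F [ 0.6  0.7 -1.6] M [-0.1   0.06 -0.01]
```

Prongs past the nut's front with no force. Continue in small steps.

```bash
python3 -m creep '[[0,2,0,0,0,0,0],[0,4,0,0,0,0,0],[0,6,0,0,0,0,0],[0,8,0,0,0,0,0],[0,10,0,0,0,0,0],[0,12,0,0,0,0,0],[0,12,0,0,0,0,0]]'
python3 -m creep '[[0,1,0,0,0,0,0],[0,2,0,0,0,0,0],[0,3,0,0,0,0,0],[0,4,0,0,0,0,0],[0,4,0,0,0,0,0]]'
python3 - <<'E'
from go import *
need((566-14,156-98,215),79.4)
s=capture("scene"); save(s,"p5s.png",(250,110,410,230),5)
E
```

```text
time_s: 9.75
eef_pos: [547.5, 53.1, 214.4]
ee_rot: [2.415, 2.009, -0.0]
contact_force: [-0.7, 1.0, -1.3]
opening: 0.179
grasp_force: 30.0
time_s: 10.38
eef_pos: [548.2, 57.0, 214.4]
ee_rot: [2.415, 2.009, -0.0]
contact_force: [-0.1, 0.1, -1.4]
opening: 0.177
grasp_force: 30.0
t 10.375 pos [548.2  57.  214.4] yaw 79.52 q [-0.02  0.53  1.8  -0.    0.81  0.16]  shift [ 1.7  3.6 -0.6] turn [0.    0.    0.002] F [-0.1  0.1 -1.4] M [-0.12  0.05  0.02]
```

View pics/p5s.png

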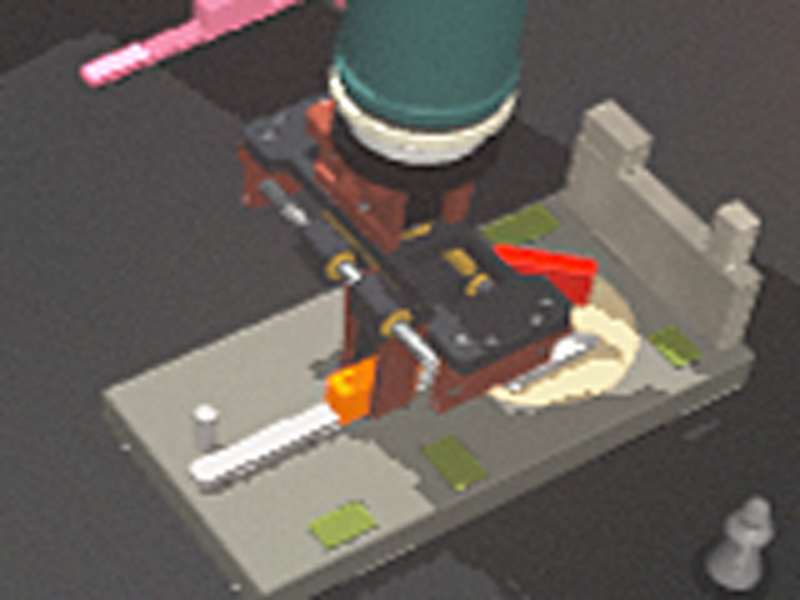

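The jaw straddles the nut, prong tip at (595,340), tail at (205,468) on the right side of the pin (205,415). Advance gently until the bridge touches.

```bash
python3 -m creep '[[0,0.5,0,0,0,0,0],[0,1,0,0,0,0,0],[0,1.5,0,0,0,0,0],[0,2,0,0,0,0,0],[0,2,0,0,0,0,0]]'|grep -E "pos|force"
python3 -m creep '[[0,0.5,0,0,0,0,0],[0,1,0,0,0,0,0],[0,1.5,0,0,0,0,0],[0,1.5,0,0,0,0,0]]'|grep -E "pos|force"
python3 -m creep '[[0,0.5,0,0,0,0,0],[0,1,0,0,0,0,0],[0,1.5,0,0,0,0,0],[0,1.5,0,0,0,0,0]]'|grep -E "pos|force"
```

```text
eef_pos: [548.5, 58.9, 214.4]
contact_force: [-0.2, 0.8, -1.8]
grasp_force: 30.0
eef_pos: [548.8, 60.4, 214.4]
contact_force: [-0.4, 0.4, -1.8]
grasp_force: 30.0
eef_pos: [549.0, 61.7, 214.4]
contact_force: [0.1, -2.9, -1.5]
grasp_force: 30.0
```

Bridge touched at ~3 N; back off 1 mm, lower slightly, release, rise.

```bash
python3 -m creep '[[0,-1,0,0,0,0,0],[0,-1,0,0.6,0,0,0],[0,-1,0,0.6,0,0,0],[36,-1,0,0.6,0,0,0],[36,-1,0,0.6,0,0,0],[36,-1,0,0.6,0,0,0],[36,-1,0,0.6,0,0,0],[36,-1,0,-20,0,0,0],[36,-1,0,-60,0,0,0],[36,-1,0,-90,0,0,0],[36,-1,0,-90,0,0,0]]'
python3 - <<'E'
from go import *
need((566,156,300),79.5)
s=capture("scene");t=capture("top"); save(s,"p6s.png",(250,110,410,230),5)
for c,b in((s,(335,150,375,180)),(t,(165,155,210,195))): print(blobs(c,lambda h:H(0,6)(h)|H(174,179)(h),b)[1:])
E
```

```text
time_s: 13.42
eef_pos: [549.9, 60.9, 306.7]
ee_rot: [2.412, 2.007, 0.006]
contact_force: [0.1, -0.8, -0.1]
opening: 0.408
grasp_force: 0.0
t 13.425 pos [549.9  60.9 306.7] yaw 79.52 q [-0.01  0.4   1.72 -0.    1.01  0.17]  shift [96.4 -1.5  6.7] turn [ 0.005 -0.001  0.   ] F [ 0.1 -0.8 -0.1] M [-0.06  0.06 -0.04]
(array([358.05882353, 164.68449198]), np.int32(187))
(array([187.58928571, 178.23214286]), np.int32(56))
```

View pics/p6s.png

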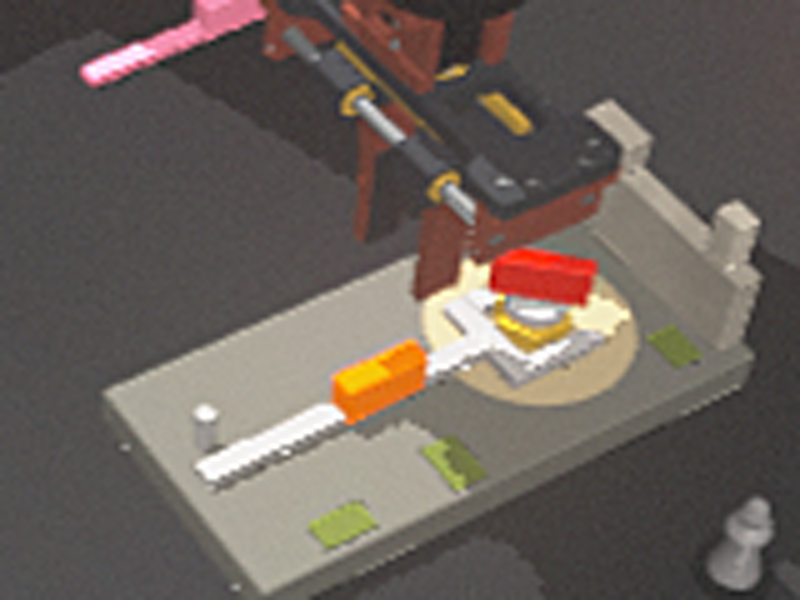

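Spanner fully seated: jaw round the brass nut at (540,325), tail just beside the pin at (205,430). Now move above the wing.

```bash
python3 -m creep '[[40,40,-1,5,0,0,0.18],[40,80,-1,5,0,0,0.36],[40,96.5,-1.5,5,0,0,0.54],[40,96.5,-1.5,5,0,0,0.7],[40,96.5,-1.5,5,0,0,0.749],[40,96.5,-1.5,5,0,0,0.749],[40,96.5,-1.5,5,0,0,0.749]]'
python3 - <<'E'
from go import *
need((566,156.3,234),36.65)
E
```

```text
time_s: 14.4
eef_pos: [564.6, 155.9, 298.4]
ee_rot: [-2.982, -0.988, 0.003]
contact_force: [0.3, 0.4, 1.2]
opening: 0.455
grasp_force: 0.0
t 14.4 pos [564.6 155.9 298.4] yaw 36.65 q [ 0.15  0.45  1.66 -0.    1.03  1.08]  shift [ 1.4  0.6 64.3] turn [-0.001  0.002  0.   ] F [0.3 0.4 1.2] M [-0.03  0.09 -0.02]
```

```bash
python3 -m creep '[[40,1,0.5,30,0,0,0],[40,1,0.5,55,0,0,0],[40,1,0.5,64,0,0,0],[40,1,0.5,64,0,0,0],[40,1,0.5,64,0,0,0]]'
python3 -m creep '[[0,0,0,0,0,0,0],[0,0,0,0,0,0,0],[0,0,0,0,0,0,0],[0,0,0,0,0,0,0],[0,0,0,0,0,0,0],[0,0,0,0,0,0,0]]' 45
python3 - <<'E'
from go import *
need((566,156.3,234),36.65)
E
```

```text
time_s: 15.02
eef_pos: [566.6, 156.3, 236.2]
ee_rot: [2.982, 0.987, 0.002]
contact_force: [0.1, -0.0, -0.5]
opening: 0.46
grasp_force: 0.0
time_s: 15.78
eef_pos: [566.1, 156.4, 235.6]
ee_rot: [-2.983, -0.986, -0.0]
contact_force: [-1.9, 1.1, 5.4]
opening: 0.129
grasp_force: 45.0
t 15.775 pos [566.1 156.4 235.6] yaw 36.6 q [0.15 0.54 1.7  0.   0.9  1.08]  shift [-0.1  0.   1.6] turn [-0.    -0.    -0.001] F [-1.9  1.1  5.4] M [ 0.24  0.39 -0.04]
```

```bash
python3 -m creep '[[0,0,0,0,0,0,0.05],[0,0,0,0,0,0,0.1],[0,0,0,0,0,0,0.15],[0,0,0,0,0,0,0.2],[0,0,0,0,0,0,0.2]]' | grep -E "pos|force"
python3 - <<'E'
from go import *
need((566,156.3,235),0)
E
python3 -m creep '[[0,0,0,0,0,0,0.05],[0,0,0,0,0,0,0.1],[0,0,0,0,0,0,0.15],[0,0,0,0,0,0,0.2],[0,0,0,0,0,0,0.25],[0,0,0,0,0,0,0.3],[0,0,0,0,0,0,0.3]]'
python3 - <<'E'
from go import *
need((566,156.3,235),0)
s=capture("scene"); save(s,"p7s.png",(250,110,410,230),5)
E
```

```text
eef_pos: [566.1, 156.3, 235.6]
contact_force: [-0.9, 1.7, 4.8]
grasp_force: 45.0
t 16.4 pos [566.1 156.3 235.6] yaw 25.13 q [ 0.15  0.54  1.7  -0.    0.9   1.28]  shift [-0.1 -0.   0.6] turn [ 0.    -0.     0.439] F [-0.9  1.7  4.8] M [0.23 0.45 0.09]
time_s: 17.27
eef_pos: [566.1, 156.2, 235.6]
ee_rot: [3.134, 0.218, 0.0]
contact_force: [-1.8, -0.2, 5.4]
opening: 0.133
grasp_force: 45.0
t 17.275 pos [566.1 156.2 235.6] yaw 7.95 q [ 0.15  0.54  1.7  -0.    0.9   1.58]  shift [-0.1 -0.1  0.6] turn [ 0.    -0.     0.139] F [-1.8 -0.2  5.4] M [0.08 0.46 0.08]
```

```bash
cat > q.py <<'E'
from go import *
Ms=[]
for i in range(3):
    o=bot.get_obs(); Ms.append(o["torque"][2]); s=capture("scene")
A=rot(o["ee_rot"]);print("t",o["time_s"],"yaw",np.degrees(np.arctan2(A[1,0],A[0,0])).round(2),"Mz",np.round(Ms,3),"F",o["contact_force"].round(1))
hs=cv2.cvtColor(s["pixels"],cv2.COLOR_RGB2HSV); u=px(s,(516,-40,33)); m=(hs[...,1]<40)&(hs[...,2]>185)
k=np.zeros_like(m); k[192:210,288:322]=m[192:210,288:322]
P=np.array([onz(s,(x,y),33)[:2] for y,x in zip(*np.nonzero(k))]); l=cv2.fitLine(P.astype(np.float32),cv2.DIST_L2,0,.01,.01).ravel(); print(len(P),"tail yaw",np.degrees(np.arctan2(l[1],l[0])).round(2)%180, l[2:], P.min(0))
E
python3 q.py
python3 -m creep '[[0,0,0,0,0,0,0.05],[0,0,0,0,0,0,0.1],[0,0,0,0,0,0,0.1]]' | grep -E "pos:"; python3 q.py
```

```text
t 17.425 yaw 7.97 Mz [0.053 0.102 0.029] F [-1.3  1.4  5.3]
130 tail yaw 71.13 [528.42255  -10.235109] [500.59562612 -44.86615635]
eef_pos: [566.1, 156.1, 235.6]
t 17.95 yaw 2.24 Mz [0.056 0.104 0.103] F [-2.   1.   4.9]
128 tail yaw 72.85 [528.019    -10.609578] [500.59562612 -44.86615635]
```

```bash
cat > cmp.py <<'E'
from m import *
s=capture("scene"); save(s,"now.png",(250,110,410,230),5)
for n in("p6s","p7s","now"):
    h=cv2.cvtColor(cv2.imread(f"pics/{n}.png"),cv2.COLOR_BGR2HSV); o=H(8,20)(h); o[:300]=0; o[:,:320]=0;o[:,440:]=0
    w=(h[...,1]<50)&(h[...,2]>185); w[:420]=0; w[:,:195]=0; w[:,330:]=0
    pin=(h[...,1]<60)&(h[...,2]>150); pin[:400]=0;pin[425:]=0;pin[:,:185]=0;pin[:,225:]=0
    f=lambda u:(u[0]/5+250,u[1]/5+110)
    y,x=np.nonzero(o); g=onz(s,f((x.mean(),y.mean())),40)[:2]; y,x=np.nonzero(w); t=onz(s,f((x.mean(),y.mean())),33)[:2]; i=np.argmin(x)
    d=g-t; print(n,"grip",g.round(1),"tail",t.round(1),len(x),"yaw",np.degrees(np.arctan2(d[1],d[0])).round(2),"nut->grip dist dir",np.degrees(np.arctan2(156.2-g[1],566-g[0])).round(2))
E
python3 cmp.py
```

```text
p6s grip [553.4  58.3] tail [538.5 -14. ] 3196 yaw 78.37 nut->grip dist dir 82.65
p7s grip [550.3  55. ] tail [530.8 -16. ] 2445 yaw 74.61 nut->grip dist dir 81.19
now grip [550.3  55. ] tail [531. -16.] 2485 yaw 74.78 nut->grip dist dir 81.19
```

Spanner has swung ~4° onto the pin and holds there. Continue.

```bash
python3 -m creep '[[0,0,0,0,0,0,0.04],[0,0,0,0,0,0,0.08],[0,0,0,0,0,0,0.12],[0,0,0,0,0,0,0.16],[0,0,0,0,0,0,0.16]]' | grep -E "pos:"; python3 q.py
python3 -m creep '[[0,0,0,0,0,0,0.02],[0,0,0,0,0,0,0.04],[0,0,0,0,0,0,0.06],[0,0,0,0,0,0,0.06]]' | grep -E "pos:"; python3 q.py; python3 cmp.py|tail -1
```

```text
eef_pos: [566.1, 156.0, 235.6]
t 18.775 yaw -6.92 Mz [0.065 0.166 0.112] F [-1.4  0.2  5.1]
130 tail yaw 71.93 [528.1865  -10.43021] [500.59562612 -44.86615635]
eef_pos: [566.1, 156.0, 235.6]
t 19.425 yaw -10.35 Mz [0.071 0.148 0.156] F [-1.2  0.4  4.6]
129 tail yaw 72.15 [528.21436  -10.334045] [500.59562612 -44.86615635]
now grip [550.3  55.1] tail [531.  -16.1] 2482 yaw 74.81 nut->grip dist dir 81.18
```

```bash
python3 -m creep '[[0,0,0,0,0,0,0.02],[0,0,0,0,0,0,0.04],[0,0,0,0,0,0,0.04]]' | grep -E "xxx"; python3 q.py|head -1
python3 -m creep '[[0,0,0,0,0,0,0.02],[0,0,0,0,0,0,0.04],[0,0,0,0,0,0,0.04]]' | grep -E "xxx"; python3 q.py|head -1
```

```text
t 20.0 yaw -12.64 Mz [0.152 0.138 0.144] F [-1.3 -0.4  5.4]
t 20.525 yaw -14.93 Mz [0.152 0.182 0.182] F [-1.1 -0.5  4.6]
```

```bash
python3 -m creep '[[0,0,0,0,0,0,0.015],[0,0,0,0,0,0,0.03],[0,0,0,0,0,0,0.03]]' | grep -E "xxx"; python3 q.py|head -1
```

```text
t 21.05 yaw -16.65 Mz [0.167 0.132 0.13 ] F [-0.8 -0.3  5. ]
```

```bash
for i in 1; do python3 -m creep '[[0,0,0,0,0,0,0.01],[0,0,0,0,0,0,0.02],[0,0,0,0,0,0,0.02]]' >/dev/null; python3 q.py|head -1; done; python3 -m creep '[[0,0,0,0,0,0,0.01],[0,0,0,0,0,0,0.02],[0,0,0,0,0,0,0.02]]' >/dev/null; python3 q.py|head -1
```

```text
t 21.575 yaw -17.8 Mz [0.094 0.207 0.184] F [-1.8 -1.5  4.4]
t 22.1 yaw -18.94 Mz [0.232 0.185 0.18 ] F [-1.2 -0.6  6.4]
```

```bash
python3 -m creep '[[0,0,0,0,0,0,0.01],[0,0,0,0,0,0,0.02],[0,0,0,0,0,0,0.02]]' >/dev/null; python3 q.py|head -1; python3 cmp.py|tail -1
```

```text
t 22.625 yaw -20.09 Mz [0.171 0.131 0.173] F [-0.5 -0.8  6.1]
now grip [550.3  55. ] tail [530.8 -16. ] 2451 yaw 74.65 nut->grip dist dir 81.19
```

```bash
python3 -m creep '[[0,0,0,0,0,0,0.01],[0,0,0,0,0,0,0.02],[0,0,0,0,0,0,0.02]]' >/dev/null; python3 q.py|head -1
```

```text
t 23.2 yaw -21.23 Mz [0.146 0.15  0.086] F [-1.7 -1.4  5.2]
```

```bash
python3 -m creep '[[0,0,0,0,0,0,0.01],[0,0,0,0,0,0,0.02],[0,0,0,0,0,0,0.02]]' >/dev/null; python3 q.py|head -1
```

```text
t 23.725 yaw -22.37 Mz [0.256 0.279 0.272] F [-1.3 -0.3  6. ]
```

```bash
python3 -m creep '[[0,0,0,0,0,0,0.01],[0,0,0,0,0,0,0.02],[0,0,0,0,0,0,0.02]]' >/dev/null; python3 q.py|head -1
```

```text
t 24.25 yaw -23.49 Mz [0.36  0.373 0.348] F [-0.8 -0.7  5.6]
```

```bash
python3 -m creep '[[0,0,0,0,0,0,0.01],[0,0,0,0,0,0,0.02],[0,0,0,0,0,0,0.02]]' >/dev/null; python3 q.py|head -1
```

```text
t 24.775 yaw -24.62 Mz [0.513 0.52  0.445] F [-1.7 -1.1  5.1]
```

```bash
python3 -m creep '[[0,0,0,0,0,0,0.01],[0,0,0,0,0,0,0.015],[0,0,0,0,0,0,0.015]]' >/dev/null; python3 q.py|head -1
```

```text
t 25.3 yaw -25.47 Mz [0.549 0.518 0.593] F [-2.  -0.4  5.5]
```

Tight at about 0.6 N m. Release and rise.

```bash
python3 -m creep '[[36,0,0,0,0,0,0],[36,0,0,0,0,0,0],[36,0,0,0,0,0,0],[36,0,0,0,0,0,0],[36,0,0,0,0,0,0],[36,0,0,-20,0,0,0],[36,0,0,-50,0,0,0],[36,0,0,-100,0,0,0],[36,0,-60,-150,0,0,0],[36,0,-120,-150,0,0,0],[36,0,-180,-150,0,0,0],[36,0,-180,-150,0,0,0],[36,0,-180,-150,0,0,0]]'
python3 cmp.py
python3 - <<'E'
from m import *
s=capture("scene");t=capture("top")
fr=lambda h:H(0,6)(h)|H(174,179)(h)
a,ua,na=blobs(s,fr,(340,150,375,180)); b,ub,nb=blobs(t,fr,(170,160,205,195)); print(tri(s,ua,t,ub),axis(t,b,62),axis(s,a,62))
a,ua,na=blobs(s,H(8,20),(310,170,345,205)); b,ub,nb=blobs(t,H(8,20),(200,160,260,220)); print(na,nb,tri(s,ua,t,ub),axis(t,b,38))
E
```

```text
time_s: 26.98
eef_pos: [643.4, 318.8, 384.5]
ee_rot: [3.063, -0.693, -0.002]
contact_force: [0.4, 0.3, -0.7]
opening: 0.407
grasp_force: 0.0
p6s grip [553.4  58.3] tail [538.5 -14. ] 3196 yaw 78.37 nut->grip dist dir 82.65
p7s grip [550.3  55. ] tail [530.8 -16. ] 2445 yaw 74.61 nut->grip dist dir 81.19
now grip [550.4  55.4] tail [531.1 -15.9] 2506 yaw 74.88 nut->grip dist dir 81.19
(array([565.94162165, 156.15148985,  62.75095576]), np.float64(1.3922083491236166)) (array([566.60269087, 156.87732097]), np.float64(156.3735446519179), array([14.0636796 , 50.90765723])) (array([565.07869955, 156.19911311]), np.float64(148.57160816877942), array([19.85368645, 61.48553761]))
114 108 (array([545.59768244,  61.08744367,  31.28395091]), np.float64(1.853177542513723)) (array([544.83614611,  60.86063042]), np.float64(76.64945180299259), array([19.07817861, 49.02960222]))
```

```bash
python3 -c "
from workcell import bot
print(bot.hand_in())"
```

```text
the job is handed in; nothing more can be done
None
```

I handed the job in at about 27 s, and no verdict came back. The spanner is on the lower nut with its tail against the stop pin. The jam nut is seated at roughly 0.6 N m (estimated from the wrist moment). I estimate the lower nut turned about 13°, and the arm is clear.

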